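# Draw the spent cartridge out of the water filter with the hook

### The arm

A 6-joint arm with a two-finger parallel gripper is mounted at the origin on a cart in front of the work surface, level with it; the furniture and walls round the work are solid. World frame = base frame: x ahead of the robot, y to its left, z up, the work surface at z = 0. Lengths are in m, angles in rad, forces in N, time in s.
With the tool pointing down it reaches from about 0.25 to 0.725 m from the base axis. Payload 4 kg.
Tool frame: the origin (TCP) lies midway between the tips of the shut fingers; the grasp point (between the pads) lies 19 mm behind it; z points along the fingers, y is the line along which they close (so a half turn about z gives the same grasp; the last joint's range is limited). The gripper opens to 85 mm and grips with 20 to 120 N. Pads are 22 mm wide; open, the fingers measure 114 mm over their backs; the gripper's body (76 mm by 85 mm) begins 54 mm behind the grasp point. The pads swing forward as they close: fully open they stand 13 mm farther back than shut.
Start: joints at [-1.216, 0.241, 0.005, 1.335, 0, 1.571], TCP at [0.174, -0.469, 0.231] pointing down, gripper open.
Joint ranges: [-2.72, 2.72], [-1.05, 1.87], [-1.09, 1.28], [-1.99, 2.15], [-1.42, 1.44], [-3.14, 3.14]. Speed limits (rad/s): [2.79, 2.79, 3.14, 3.14, 3.14, 3.14].

### API

Orientations are given as a unit quaternion [x, y, z, w].
In Python, from workcell import get_obs, camera, job_done, silhouettes gives the robot as it stands. The module is installed in compiled form; this text tells all that it offers.
- The arm moves only by the tool drive_tool, never from a script. Its argument "increments" is a list of rows, each a list of 3 entries, a list of its own where there are three numbers: the shift along the world's x, y, z in mm, then the turn, a rotation vector about the world's x, y, z in degrees, then the opening, from 0 (shut) to 1 (fully open). A call has 1 to 8 rows; each row shifts and turns the commanded pose from where the row before left it; what a row does not reach is not made up. A row lasts 1/12 s, in which the tool goes at most 41.7 mm and 7.16 degrees, less where a joint would pass 70% of its speed; a pose out of reach is approached as far as the arm can. A call is refused whole if a number of a shift passes 41.7 or a number of a turn 7.16, either way. A call with a gripper value outside its range is refused whole. The fingers move at their own pace and stop on an object; the grip force is fixed at half the most. Time passes only in rows, so rows that do not move let the fingers close. It gives the time, the measured TCP pose, the force, the opening and the grip force at its end, in the units of the state.
- get_obs(): the state, without advancing time (a new reading comes with each control period).
- camera(name): name is "side" or "top" or "wrist"; returns a dict with "image" (420x560x3 uint8, red, green, blue), "K" (3x3 intrinsics, pixels), "view" (4x4, takes a point from world to camera coordinates). Camera axes: x right, y down, z forward; pixel columns grow to the right and rows downward; lengths in m; the calibration is good to about 2 mm. The wrist camera is an equidistant fisheye: a pixel r from the principal point sees the ray r / f radians off the axis. A picture is of the moment at which its call begins. There is no depth.
- job_done(): hands the job in; it is judged then, once.
Trained networks look in a picture, given as the dict that the camera call returned (one of the last four; its "shot" number tells which), for a name from the list of things; names that differ only in an ending like _2 or _b are one class to them, and where a whole thing is asked for, a point or a joint stands for the part that bears it (a point fixed in the world has none). Each returns a list of dicts, best first, with "conf" (0 to 1); they miss things now and then, are a little off and sometimes report something else, mostly with a low value. They report only what shows in the picture. A call takes as long as a camera call. They do not tell look-alikes from the thing itself.
- silhouettes(query, picture): "region" (420x560 bool, what is visible of it) and "bbox" ([left, top, right, bottom] in pixels, round what is visible of it).
The state is a dict: "clock": time; "joint_pos": joint angles; "joint_vel": joint speeds; "tau": joint torques, N m; "eef_pos": TCP position; "tool_rot": TCP orientation; "ft_force": force on the tool from outside, world axes, zero at the start; "ft_torque": the same for the moment, N m; "grip_width": finger opening in m; "grasp_force": force on a finger pad.
Only numpy, scipy, OpenCV 4.12 (cv2) and the standard library are available. Lean on these libraries where they do the work, as an engineer would, in place of code of your own. Each camera call takes 0.05 s, during which the arm holds its last target. There are 200 camera calls.

### The job

The worktop water filter is open and its spent cartridge sits deep in the bore, gripped by a rubber seal. Take the drawing hook from its stand, thread it through the cartridge's pull ring and draw the cartridge out, then stand it upright in the drip tray and put the hook back in its stand. Work gently: feel for the ring without pressing hard on the cartridge or the housing, do not drop the cartridge or touch the foul thing with the fingers, and leave the fresh cartridge, the cap, the jars and the tin where they are.

Things in the scene. Friction and masses are not known exactly. Their poses are not given: they have to be found in the camera images.
- filter_housing: open water filter, fixed: upright white cylinder 80 mm across on a dark foot 100 mm across, ports at its back. Origin: centre of the underside, z up. Round bore 54 mm across, floor 6 mm above the origin. Four sprung rubber seal lips, 27 to 34 mm above the origin, grip the cartridge: drag about 6 to 10 N over the first 28 mm of the draw, then none
- housing_mouth (a point): centre of the bore's mouth, level with the housing's rim, 130 mm above its origin; axes as the housing's
- cartridge: spent cartridge, standing on the bore's floor: white drum 49 mm across, 36 mm tall, about 0.13 kg. Origin: centre of its underside, z up. From the middle of its flat top rises a 6 mm threaded stem with a rigid pull ring; the stem does not move under the hook's forces
- stem_foot (a point): centre of the cartridge's flat top, where the stem comes out, 36 mm above its origin; axes as the cartridge's. Upright pull ring on the stem: 3 mm steel wire, 19 mm outside, 13 mm inside, in the plane of x and z (thread it along +y or -y). The ring's top stands 23.5 mm above this point plus 0 to 28 mm by which the stem happens to be screwed out: not measured, look or feel for it
- hook: drawing hook, standing handle up in its stand, 0.09 kg: 5 mm steel shank, J-shaped hook below, black handle. Origin: on the shank's axis, level with the hook's lowest point; z runs up the shank, x from the shank to the toe. Toe 12 mm from the shank (axis to axis; gap 7 mm), its tip 9.5 mm above the origin; inside of the bend 5 mm above the origin
- hook_grip (a point): point to grip from above, on the handle's axis 125 mm above the hook's origin; axes as the hook's. Handle 24 mm (x) by 16 mm (y, grip across this), from 99 to 159 mm above the hook's origin; below it a round guard 52 mm across (95 to 99 mm) and a taper plug 36 mm across (86 to 95 mm)
- hook_stand: hook's stand, fixed: upright open steel tube on a round foot 72 mm across; tube 42 mm inside, 50 mm outside, rim 115 mm above the origin, floor 4 mm. Origin: centre of the underside, z up. Hook at home: guard on the rim, hook's origin about on the tube's axis, 20 mm above the stand's origin, any yaw
- drip_tray: shallow open steel tray, 150 (x) by 120 (y) mm, rim 18 mm high, wall 3 mm, fixed. Origin: centre of its underside, z up; inner floor 3 mm above the origin
- fresh_cartridge: the fresh cartridge, same make, standing on the worktop near the filter; leave it alone
- housing_cap: the filter's screw cap, white, 85 mm across and 35 mm tall, lying on the worktop; leave it alone
- tin_small: small tin, 58 mm across, 72 mm tall; leave it alone
- spice_b: spice jar with a red cap, 47 mm wide, 97 mm tall; leave it alone
- jar_small: small jar with a grey lid, 58 mm across, 85 mm tall; leave it alone
There are look-alikes about, which are no part of the job. Leave any green or red look-alike of the cartridge alone.

How it is judged:
By the outcome, as a careful person would: the job done as asked, in the order asked, and still so for the second after the job is handed in, with the robot touching nothing.
It also fails if it takes over 70 s, if anything falls off the work surface, if the arm or the gripper's body presses on something with over 40 N, if the wrist force passes 120 N, or if a joint passes its speed limit or range.

## Working session

There is one attempt and no reset: what is moved stays moved. The work goes in short steps, Python scripts to look and compute and a tool call to move; the robot and the scene stay as the last step left them, time stands still between calls to the robot, and variables do not carry over. Pictures are saved under pics/ and viewed, at most 10 in all, crops included, and the job is handed in when it is done.

Besides the shell and the picture viewer there is one more tool, called after "Emit:" as a command line: name --argument value ..., lists and objects as JSON in quotes. drive_tool: Moves the arm, as the interface text tells. Its arguments: {"type":"object","properties":{"increments":{"type":"array"}},"required":["increments"]}

```bash
mkdir -p pics
cat > h.py <<'E'
import numpy as np, cv2
from workcell import get_obs, camera, job_done, silhouettes
def save(p,n,crop=None,k=1):
    im=p["image"][:,:,::-1]
    if crop: l,t,r,b=crop; im=im[t:b,l:r]
    cv2.imwrite("pics/"+n,cv2.resize(im,None,fx=k,fy=k,interpolation=cv2.INTER_CUBIC))
def ray(p,u,v,fish=False):
    K=p["K"];x=(u-K[0,2])/K[0,0];y=(v-K[1,2])/K[1,1]
    if fish:
        r=np.hypot(x,y); s=np.sin(r)/max(r,1e-9); d=np.array([x*s,y*s,np.cos(r)])
    else: d=np.array([x,y,1.])
    R=p["view"][:3,:3];t=p["view"][:3,3]
    d=R.T@d; return -R.T@t, d/np.linalg.norm(d)
def at_z(p,u,v,z,fish=False):
    o,d=ray(p,u,v,fish); return o+d*(z-o[2])/d[2]
def tri(rs):
    A=sum(np.eye(3)-np.outer(d,d) for o,d in rs); b=sum((np.eye(3)-np.outer(d,d))@o for o,d in rs)
    return np.linalg.solve(A,b)
def proj(p,X,fish=False):
    c=p["view"][:3,:3]@np.array(X)+p["view"][:3,3];K=p["K"]
    if fish:
        r=np.hypot(c[0],c[1]);th=np.arctan2(r,c[2]);x,y=c[:2]/max(r,1e-9)*th
    else: x,y=c[:2]/c[2]
    return np.array([K[0,0]*x+K[0,2],K[1,1]*y+K[1,2]])
E
python3 - <<'E'
from h import *
np.set_printoptions(precision=4,suppress=True)
ims=[]
for n in ["top","side"]:
    p=camera(n); save(p,n+"0.png",k=1.4)
    o=-p["view"][:3,:3].T@p["view"][:3,3]; print(n,p["K"][0],o,p["view"][2,:3])
    for q in ["filter_housing","cartridge","hook","hook_stand","drip_tray","fresh_cartridge","housing_cap"]:
        for s in silhouettes(q,p)[:3]: print(q,round(s["conf"],2),s["bbox"])
E
```

```text
top [382.9675   0.     279.3969] [0.4393 0.0495 0.9565] [ 0.1771  0.0106 -0.9841]
filter_housing 0.57 [409.3, 253.1, 433.7, 276.1]
cartridge 0.87 [249.5, 206.8, 271.8, 229.0]
cartridge 0.84 [349.4, 211.8, 371.3, 235.8]
cartridge 0.8 [302.8, 200.4, 319.9, 217.6]
hook 0.56 [409.0, 251.6, 434.6, 276.8]
hook 0.47 [309.1, 268.7, 349.1, 305.0]
hook_stand 0.7 [303.0, 198.2, 321.4, 219.5]
hook_stand 0.64 [392.2, 253.5, 416.3, 282.7]
drip_tray 0.67 [167.9, 215.1, 229.0, 284.1]
fresh_cartridge 0.64 [273.4, 279.0, 293.3, 300.2]
housing_cap 0.6 [311.1, 268.4, 348.2, 306.3]
side [396.4481   0.     275.0816] [ 0.5324 -0.8082  0.6711] [ 0.04    0.8372 -0.5455]
filter_housing 0.78 [267.2, 219.1, 315.9, 280.5]
cartridge 0.65 [271.5, 280.4, 291.1, 306.3]
hook 0.91 [220.2, 276.4, 241.4, 310.3]
hook_stand 0.76 [219.1, 304.6, 252.2, 356.3]
hook_stand 0.55 [224.9, 195.0, 279.3, 227.2]
drip_tray 0.75 [223.8, 193.5, 278.5, 226.8]
drip_tray 0.65 [271.8, 216.6, 317.5, 277.4]
drip_tray 0.52 [216.5, 272.6, 243.2, 311.1]
fresh_cartridge 0.95 [209.1, 232.9, 226.1, 259.0]
housing_cap 0.65 [334.5, 247.0, 356.5, 284.8]
```

View pics/top0.png

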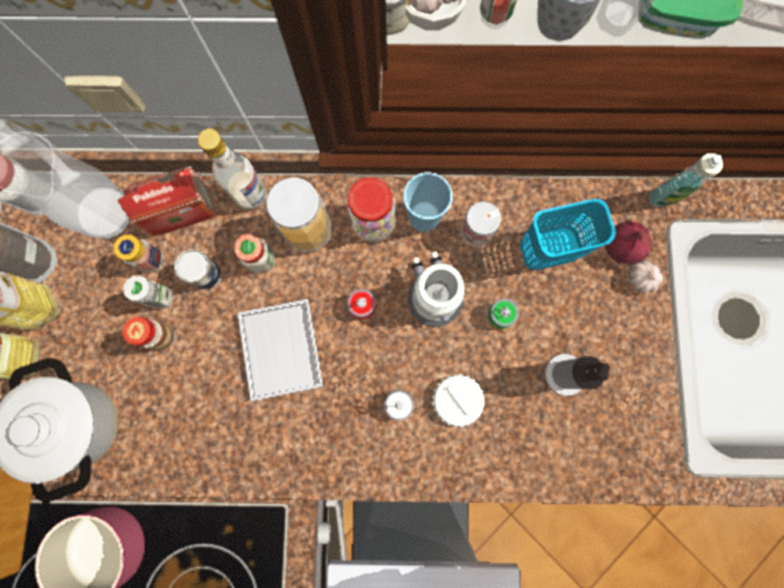

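View pics/side0.png

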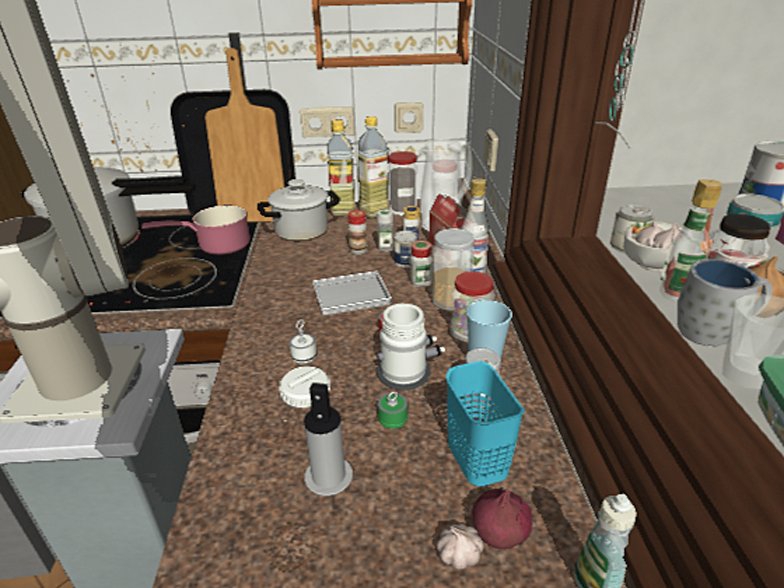

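The top view shows the filter housing at (438,293), the hook in its stand at (590,373), the tray at (280,350), the fresh cartridge at (399,405) and the cap at (459,400). The cartridge look-alikes are red (361,303) and green (503,313). The cartridge meant is the white one in the bore at (438,293), since only that one sits inside the housing. I'll confirm it in an enlarged crop.

Run:
```python
from h import *
np.set_printoptions(precision=4,suppress=True)
T=camera("top");S=camera("side")
def c(p,l,t,w=50,h=37,k=8): return cv2.resize(p["image"][t:t+h,l:l+w,::-1],None,fx=k,fy=k,interpolation=cv2.INTER_CUBIC)
a=np.vstack([np.hstack([c(T,288,185),c(T,386,245)]),np.hstack([c(S,262,212),c(S,205,272)])])
cv2.imwrite("pics/c1.png",a)
# hand-picked first estimates (original px = shown/1.4)
print("hook handle top", tri([ray(T,594/1.4,373/1.4),ray(S,320/1.4,388/1.4)]))
print("housing rim", tri([ray(T,440/1.4,287/1.4),ray(S,405/1.4,313/1.4)]))
print("rim z.13", at_z(T,440/1.4,287/1.4,.13),"stand foot", at_z(T,565/1.4,374/1.4,0.01),at_z(S,328/1.4,477/1.4,0.0))
print("tray z.018",[at_z(T,u/1.4,v/1.4,.018)[:2] for u,v in [(239,314),(305,301),(321,386),(251,399)]])
for q,u,v in [("red",361,303),("green",503,313),("fresh",399,405),("cap",459,400)]: print(q,at_z(T,u/1.4,v/1.4,.036)[:2])
```

```text
hook handle top [ 0.467  -0.2388  0.1642]
housing rim [ 0.6008 -0.0182  0.128 ]
rim z.13 [ 0.597  -0.0181  0.13  ] stand foot [ 0.468  -0.2447  0.01  ] [ 0.4675 -0.2525 -0.    ]
tray z.018 [array([0.5661, 0.3284]), array([0.5906, 0.2123]), array([0.4423, 0.1787]), array([0.4189, 0.2985])]
red [0.5852 0.1116]
green [ 0.5703 -0.1345]
fresh [0.4124 0.0439]
cap [ 0.4218 -0.0569]
```

View pics/c1.png

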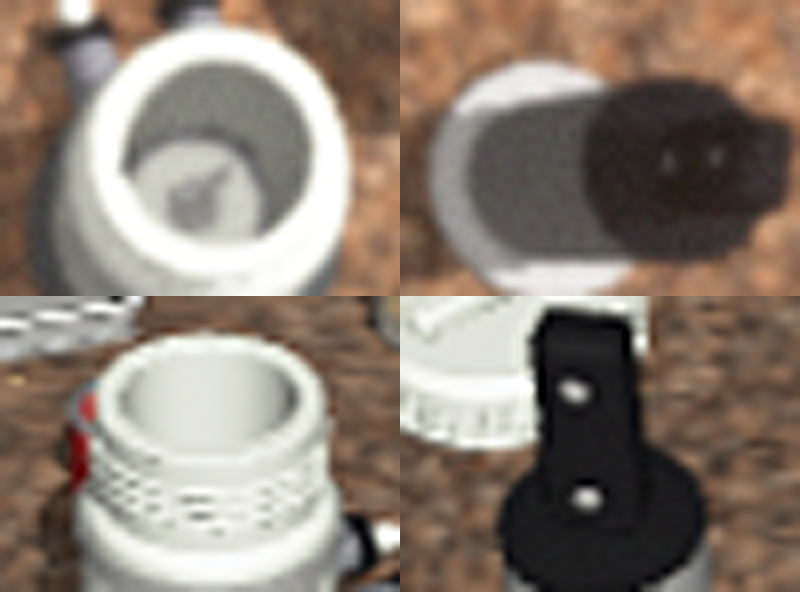

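The crop confirms it: a white drum with a ring streak at about (200,190), inside the bore whose rim centre is at (220,152). The hook handle's wide faces look towards ±y, with rivets visible from both cameras.

Emit:
drive_tool --increments '[[[30, 25, 10], [0, 0, 0], 1], [[30, 25, 10], [0, 0, 0], 1], [[30, 25, 10], [0, 0, 0], 1], [[30, 25, 10], [0, 0, 0], 1], [[30, 25, 10], [0, 0, 0], 1], [[30, 25, 10], [0, 0, 0], 1], [[30, 25, 10], [0, 0, 0], 1], [[30, 25, 10], [0, 0, 0], 1]]'

```text
clock: 1.57
eef_pos: [0.4149, -0.2674, 0.312]
tool_rot: [0.984, 0.176, 0.0, 0.0]
ft_force: [-0.1, -1.4, -0.5]
grip_width: 0.0855
grasp_force: 0.0
```

Run:
```python
from h import *
from scipy.spatial.transform import Rotation as R
np.set_printoptions(precision=4,suppress=True)
o=get_obs(); print(o["clock"],o["eef_pos"],o["tool_rot"],o["joint_pos"],o["ft_force"]); M=R.from_quat(o["tool_rot"]).as_matrix();print(M)
p=camera("wrist"); save(p,"w1.png",k=1.4)
print(p["K"],-p["view"][:3,:3].T@p["view"][:3,3],p["view"][:3,:3])
T=camera("top")
u=(315.5,204);print("rim",at_z(T,*u,.13))
# guard circle top z=.119; handle top end z=.179
print("guard",at_z(T,386+(668-400)/8,245+170/8,.119),"top end",at_z(T,386+(768-400)/8,245+160/8,.179))
print("tubefoot",at_z(T,386+(545-400)/8,245+180/8,.004))
S=camera("side"); print("side guard",at_z(S,205+(602-400)/8,272+(520-296)/8,.119),at_z(S,205+(588-400)/8,272+(316-296)/8,.179))
print("side rim", at_z(S,262+213/8,212+(398-296)/8,.13))
```

```text
1.5667 [ 0.4149 -0.2674  0.312 ] [0.9843 0.1764 0.0002 0.0002] [-0.5724  0.208   0.1712  1.5333 -0.0001  2.2144] [-0.0605 -1.4252 -0.4802]
[[ 0.9377  0.3474  0.0005]
 [ 0.3474 -0.9377 -0.0004]
 [ 0.0003  0.0006 -1.    ]]
[[325.1923   0.     280.7938]
 [  0.     325.1923 206.4501]
 [  0.       0.       1.    ]] [ 0.4778 -0.2435  0.4532] [[ 0.3471 -0.9378  0.0021]
 [-0.9045 -0.3342  0.265 ]
 [-0.2479 -0.0939 -0.9642]]
rim [ 0.5993 -0.0208  0.13  ]
guard [ 0.467  -0.2452  0.119 ] top end [ 0.4678 -0.2492  0.179 ]
tubefoot [ 0.4673 -0.2479  0.004 ]
side guard [ 0.4688 -0.2535  0.119 ] [ 0.4702 -0.2481  0.179 ]
side rim [ 0.6019 -0.025   0.13  ]
```

View pics/w1.png

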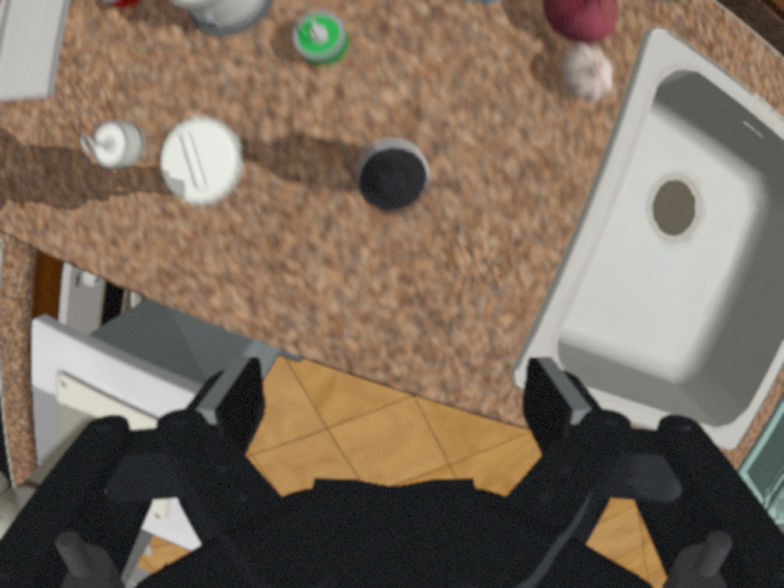

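The wrist view shows the hook's guard at (392,175), nearly under the camera. I'll stretch the contrast on the handle to get its yaw.

Run:
```python
from h import *
np.set_printoptions(precision=4,suppress=True)
p=camera("wrist")
c=p["image"][90:160,245:315].astype(float)
g=np.clip(c*3.2,0,255).astype(np.uint8)[:,:,::-1]
a=cv2.resize(g,(560,560),interpolation=cv2.INTER_CUBIC); cv2.imwrite("pics/c2.png",a)
print("guard",at_z(p,392/1.4,175/1.4,.117,True))
for h in [0,20,45,90]:
  d=np.array([np.cos(np.deg2rad(h)),np.sin(np.deg2rad(h)),0])*.012
  for z in [.119,.179]:
    print(h,z,[((proj(p,np.array([.4685,-.2475,z])+s*d,True)-[245,90])*8).round() for s in (-1,1)])
```

```text
guard [ 0.4732 -0.2451  0.117 ]
0 0.119 [array([252., 408.]), array([318., 234.])]
0 0.179 [array([246., 446.]), array([327., 233.])]
20 0.119 [array([284., 414.]), array([286., 228.])]
20 0.179 [array([285., 453.]), array([287., 226.])]
45 0.119 [array([324., 406.]), array([246., 236.])]
45 0.179 [array([333., 443.]), array([239., 236.])]
90 0.119 [array([373., 354.]), array([197., 289.])]
90 0.179 [array([393., 380.]), array([179., 300.])]
```

View pics/c2.png

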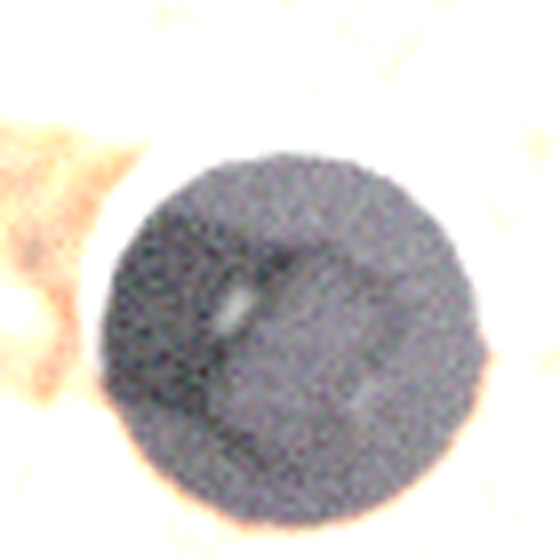

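The handle's long axis is at yaw of about −9.5°, and the hook axis is at about (0.467, −0.249). I'll turn the tool +150°, which keeps the last joint central, while moving over it.

Emit:
drive_tool --increments '[[[7, 3, 0], [0, 0, 7.1], 1], [[7, 3, 0], [0, 0, 7.1], 1], [[7, 3, 0], [0, 0, 7.1], 1], [[7, 3, 0], [0, 0, 7.1], 1], [[7, 2, 0], [0, 0, 7.1], 1], [[7, 2, 0], [0, 0, 7.1], 1], [[7, 1, 0], [0, 0, 7.1], 1], [[3, 1, 0], [0, 0, 7.1], 1]]'

```text
clock: 2.43
eef_pos: [0.4648, -0.2523, 0.3106]
tool_rot: [0.781, 0.625, -0.0, -0.0]
ft_force: [-0.5, -0.3, 0.0]
grip_width: 0.0855
grasp_force: 0.0
```

Emit:
drive_tool --increments '[[[0, 0, -8], [0, 0, 7.1], 1], [[0, 0, -8], [0, 0, 7.1], 1], [[0, 0, -8], [0, 0, 7.1], 1], [[0, 0, -8], [0, 0, 7.1], 1], [[0, 0, -8], [0, 0, 7.1], 1], [[0, 0, -8], [0, 0, 7.1], 1], [[0, 0, -8], [0, 0, 7.1], 1], [[0, 0, 0], [0, 0, 7.1], 1]]'

```text
clock: 3.1
eef_pos: [0.4632, -0.2519, 0.253]
tool_rot: [0.39, 0.921, -0.0, -0.002]
ft_force: [-0.5, 0.2, 0.2]
grip_width: 0.0857
grasp_force: 0.0
```

Emit:
drive_tool --increments '[[[0, 0, 0], [0, 0, 7.1], 1], [[0, 0, 0], [0, 0, 7.1], 1], [[0, 0, 0], [0, 0, 7.1], 1], [[0, 0, 0], [0, 0, 7.1], 1], [[0, 0, 0], [0, 0, 7.1], 1], [[0, 0, 0], [0, 0, 0.9], 1], [[0, 0, 0], [0, 0, 0], 1]]'

```text
clock: 3.68
eef_pos: [0.4645, -0.252, 0.2549]
tool_rot: [0.087, 0.996, 0.0, -0.0]
ft_force: [0.5, 0.1, 0.2]
grip_width: 0.0851
grasp_force: 0.0
```

```bash
cat >> h.py <<'E'
from scipy.spatial.transform import Rotation as R
np.set_printoptions(precision=4,suppress=True)
def st():
    o=get_obs();M=R.from_quat(o["tool_rot"]).as_matrix()
    print(o["clock"],o["eef_pos"],"yaw",np.rad2deg(np.arctan2(M[1,0],M[0,0])),"q",o["joint_pos"],"F",o["ft_force"],"T",o["ft_torque"],"w",o["grip_width"],o["grasp_force"]);return o,M
E
python3 - <<'E'
from h import *
st()
E
```

```text
3.6833 [ 0.4645 -0.252   0.2549] yaw 170.05690673767356 q [-0.4969  0.2899  0.1322  1.414  -0.0003 -0.3233] F [0.5281 0.0669 0.1666] T [-0.0365  0.0032  0.0012] w 0.08510220120756014 0.0
```

Emit:
drive_tool --increments '[[[2.5, 3, -20], [0, 0, 0], 1], [[0, 0, -20], [0, 0, 0], 1], [[0, 0, -20], [0, 0, 0], 1], [[0, 0, -20], [0, 0, 0], 1], [[0, 0, -20], [0, 0, 0], 1], [[0, 0, -17], [0, 0, 0], 1], [[0, 0, -10], [0, 0, 0], 1], [[0, 0, 0], [0, 0, 0], 1]]'

```text
clock: 4.35
eef_pos: [0.4661, -0.2474, 0.1258]
tool_rot: [0.086, 0.996, 0.001, -0.002]
ft_force: [-0.6, 0.3, 0.2]
grip_width: 0.0856
grasp_force: 0.0
```

Emit:
drive_tool --increments '[[[0, 0, 0], [0, 0, 0], 0.5], [[0, 0, 0], [0, 0, 0], 0.35], [[0, 0, 0], [0, 0, 0], 0.25], [[0, 0, 0], [0, 0, 0], 0], [[0, 0, 0], [0, 0, 0], 0], [[0, 0, 0], [0, 0, 0], 0], [[0, 0, 0], [0, 0, 0], 0]]'

```text
clock: 4.93
eef_pos: [0.4687, -0.2481, 0.1291]
tool_rot: [0.084, 0.996, -0.0, 0.001]
ft_force: [0.3, 0.2, 2.9]
grip_width: 0.0154
grasp_force: 58.8
```

Run:
```python
from h import *
st()
```

```text
4.9333 [ 0.4687 -0.2481  0.1291] yaw 170.33108280762934 q [-0.4868  0.3645 -0.0983  1.1063  0.     -0.318 ] F [0.2981 0.1596 2.8645] T [ 0.0278  0.021  -0.0168] w 0.0154117914757002 58.77686619758606
```

Gripped: the width is 15.4 mm and the pad force is 59 N. Lifting.

Emit:
drive_tool --increments '[[[0, 0, 10], [0, 0, 0], 0], [[0, 0, 20], [0, 0, 0], 0], [[0, 0, 25], [0, 0, 0], 0], [[0, 0, 25], [0, 0, 0], 0], [[0, 0, 25], [0, 0, 0], 0], [[0, 0, 25], [0, 0, 0], 0], [[0, 0, 25], [0, 0, 0], 0], [[0, 0, 10], [0, 0, 0], 0]]'

```text
clock: 5.6
eef_pos: [0.469, -0.2483, 0.2977]
tool_rot: [0.084, 0.996, -0.001, 0.003]
ft_force: [0.9, 0.7, -0.8]
grip_width: 0.0153
grasp_force: 58.4
```

Emit:
drive_tool --increments '[[[10, 20, 5], [0, 0, 0], 0], [[10, 25, 0], [0, 0, 0], 0], [[10, 25, 0], [0, 0, 0], 0], [[10, 25, 0], [0, 0, 0], 0], [[10, 25, 0], [0, 0, 0], 0], [[5, 20, 0], [0, 0, 0], 0], [[0, 0, 0], [0, 0, 0], 0]]'

```text
clock: 6.18
eef_pos: [0.5238, -0.1043, 0.2985]
tool_rot: [0.082, 0.997, 0.001, -0.0]
ft_force: [-0.6, -0.5, -1.7]
grip_width: 0.0153
grasp_force: 58.6
```

Run:
```python
from h import *
o,M=st()
S=camera("side");T=camera("top");W=camera("wrist")
cc=-W["view"][:3,:3].T@W["view"][:3,3];print("wcam",cc,W["view"][2,:3])
b=o["eef_pos"]-M[:,2]*.019  # grasp point
for n,p,f in [("S",S,0),("T",T,0),("W",W,1)]:
  print(n,"hook org pred",proj(p,b-[0,0,.125],f),"rim",proj(p,[.6,-.022,.13],f))
u=proj(S,b-[0,0,.06]).astype(int);w=proj(W,[.6,-.022,.1],1).astype(int);print(u,w)
A=lambda p,u,h,k:cv2.resize(p["image"][max(0,u[1]-h):u[1]+h,max(0,u[0]-h):u[0]+h,::-1],(k,k),interpolation=cv2.INTER_CUBIC)
cv2.imwrite("pics/c3.png",np.hstack([A(S,u,50,400),cv2.resize(W["image"][:,:,::-1],(400,400)) if 0 else A(W,np.clip(w,50,[510,370]),50,400)]))
```

```text
6.1833 [ 0.5238 -0.1043  0.2985] yaw 170.5994799309104 q [-0.1974  0.2939  0.2494  1.5268  0.0016 -0.0334] F [-0.5686 -0.5147 -1.6522] T [-0.063   0.0038  0.0445] w 0.015325285282985282 58.63776504993439
wcam [ 0.4568 -0.0955  0.4397] [ 0.2623 -0.0458 -0.9639]
S hook org pred [255.5972 223.4431] rim [287.7457 224.0918]
T hook org pred [360.1372 235.6032] rim [316.0374 203.6843]
W hook org pred [284.3464 205.4891] rim [372.3593 246.0913]
[254 197] [365 236]
```

View pics/c3.png

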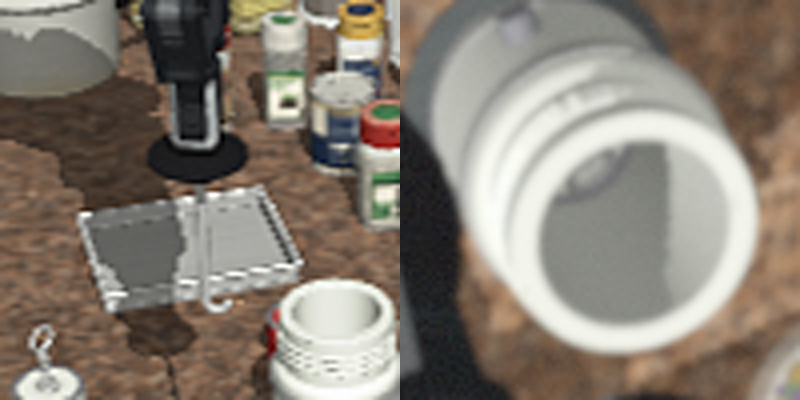

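The side crop shows the hook hanging with its toe to the right at (222,305), so the toe points +x. I'll put the wrist camera over the bore.

Emit:
drive_tool --increments '[[[20, 10, 2], [0, 0, 0], 0], [[20, 12, 0], [0, 0, 0], 0], [[20, 12, 0], [0, 0, 0], 0], [[20, 12, 0], [0, 0, 0], 0], [[20, 12, 0], [0, 0, 0], 0], [[20, 10, 0], [0, 0, 0], 0], [[15, 5, 0], [0, 0, 0], 0], [[0, 0, 0], [0, 0, 0], 0]]'

```text
clock: 7.0
eef_pos: [0.6601, -0.035, 0.2985]
tool_rot: [0.084, 0.996, 0.0, -0.001]
ft_force: [-0.1, -0.3, -1.4]
grip_width: 0.0157
grasp_force: 58.7
```

Run:
```python
from h import *
o,M=st()
W=camera("wrist")
cc=-W["view"][:3,:3].T@W["view"][:3,3];print("wcam",cc,W["view"])
w=proj(W,[.6,-.022,.1],1).astype(int)
l,t=np.clip(w-45,0,[470,330]);print("crop",l,t)
save(W,"w3.png",(l,t,l+90,t+90),6.5)
np.savez("w3.npz",image=W["image"],K=W["K"],view=W["view"])
for z in [.042,.0655,.08,.0935,.13]:
  print(z,(proj(W,[.6,-.022,z],1)-[l,t])*6.5,(proj(W,[.61,-.022,z],1)-[l,t])*6.5)
```

```text
7.0 [ 0.6601 -0.035   0.2985] yaw 170.32450287485892 q [-0.053   0.5875  0.7004  1.6848  0.0002  0.1158] F [-0.0721 -0.3218 -1.3872] T [ 0.0375  0.1042 -0.0456] w 0.015684437671480138 58.71527552604675
wcam [ 0.5939 -0.0233  0.4396] [[ 0.1683  0.9857 -0.001  -0.0766]
 [ 0.9504 -0.162   0.2657 -0.685 ]
 [ 0.2617 -0.0457 -0.9641  0.2673]
 [ 0.      0.      0.      1.    ]]
crop 238 79
0.042 [292.594  290.9797] [301.5744 343.3526]
0.0655 [293.3595 292.9224] [302.8986 348.58  ]
0.08 [293.8817 294.2478] [303.8015 352.1456]
0.0935 [294.4072 295.5816] [304.7097 355.7334]
0.13 [296.0567 299.77  ] [307.5588 366.9969]
```

View pics/w3.png

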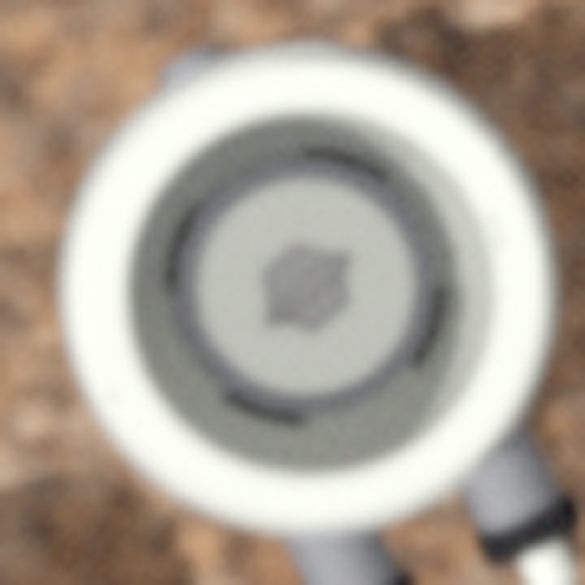

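The bore is clear in this view. The rim centre is at (307,290), giving a bore axis of about (0.599, −0.020). The drum centre is at (305,286), and the ring is seen edge-on from (265,325) to (350,250), which puts its plane at world yaw of about 120°. So hook x should point to yaw of about 30°. I'll turn +40° and take an oblique view for the ring's height.

Emit:
drive_tool --increments '[[[-14, -1, 0], [0, 0, 6], 0], [[-14, -1, 0], [0, 0, 6], 0], [[-14, -1, 0], [0, 0, 6], 0], [[-14, -1, 0], [0, 0, 6], 0], [[-14, -1, 0], [0, 0, 6], 0], [[-14, 0, 0], [0, 0, 6], 0], [[-10, 0, 0], [0, 0, 4], 0], [[0, 0, 0], [0, 0, 0], 0]]'

```text
clock: 7.72
eef_pos: [0.5615, -0.0413, 0.3016]
tool_rot: [-0.261, 0.965, -0.0, -0.0]
ft_force: [-0.2, 0.5, -1.1]
grip_width: 0.0152
grasp_force: 58.7
```

Run:
```python
from h import *
o,M=st()
Z=np.load("w3.npz")
def enh(im,l,t,n,k):
  c=im[t:t+n,l:l+n,::-1].astype(float); g=c[n//4:3*n//4,n//4:3*n//4]; lo,hi=np.percentile(g,[1,99]); return cv2.resize(np.clip((c-lo)/(hi-lo)*255,0,255).astype(np.uint8),(k,k),interpolation=cv2.INTER_CUBIC)
a=enh(Z["image"],265,103,40,400)
W=camera("wrist")
w=proj(W,[.599,-.020,.08],1);print(w)
l,t=(w-30).astype(int);print("crop",l,t,"scale",400/60)
b=enh(W["image"],l,t,60,400)
cv2.imwrite("pics/c4.png",np.hstack([a,b]))
np.savez("w4.npz",image=W["image"],K=W["K"],view=W["view"])
for nm,p,l,t,s in [("w3",Z,265,103,10),("w4",W,l,t,400/60)]:
  for z in [.042,.0655,.0795,.0935,.13]: print(nm,z,(proj(p,[.599,-.020,z],1)-[l,t])*s)
```

```text
7.7167 [ 0.5615 -0.0413  0.3016] yaw -149.7439471917007 q [-0.0732  0.3552  0.3432  1.5589 -0.0004 -0.6012] F [-0.2345  0.4872 -1.053 ] T [ 0.0212 -0.0102 -0.0367] w 0.015184057611981489 58.65367770195007
[280.5466 214.8994]
crop 250 184 scale 6.666666666666667
w3 0.042 [195.0614 196.8713]
w3 0.0655 [197.1753 199.184 ]
w3 0.0795 [198.5657 200.7053]
w3 0.0935 [200.0683 202.3497]
w3 0.13 [204.6239 207.3369]
w4 0.042 [204.161  148.4072]
w4 0.0655 [203.8525 182.7593]
w4 0.0795 [203.6515 205.1662]
w4 0.0935 [203.4357 229.2124]
w4 0.13 [202.7924 300.9909]
```

View pics/c4.png

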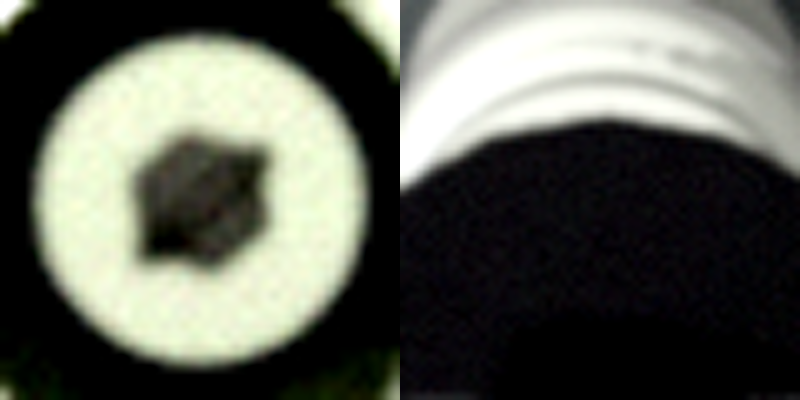

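The left crop shows the ring edge-on along the (140,262) to (268,152) diagonal, so its yaw is about 121°. In the right crop the guard hides the bore. I'll view again from beyond, once overhead and once from the side.

Emit:
drive_tool --increments '[[[16, 9, 0], [0, 0, 0.5], 0], [[16, 9, 0], [0, 0, 0], 0], [[16, 9, 0], [0, 0, 0], 0], [[16, 9, 0], [0, 0, 0], 0], [[16, 9, 0], [0, 0, 0], 0], [[15, 9, 0], [0, 0, 0], 0], [[0, 0, 0], [0, 0, 0], 0], [[0, 0, 0], [0, 0, 0], 0]]'

```text
clock: 8.43
eef_pos: [0.6597, 0.0139, 0.299]
tool_rot: [-0.265, 0.964, 0.0, -0.001]
ft_force: [-0.4, -0.2, -0.6]
grip_width: 0.0156
grasp_force: 58.6
```

Run:
```python
from h import *
st();W=camera("wrist");np.savez("w5.npz",image=W["image"],K=W["K"],view=W["view"])
```

```text
8.4333 [0.6597 0.0139 0.299 ] yaw -149.23951312743696 q [ 0.0213  0.5852  0.6978  1.685  -0.0003 -0.5156] F [-0.3809 -0.1981 -0.5562] T [ 0.0266 -0.0521 -0.0177] w 0.015593626797596771 58.649523854255676
```

Emit:
drive_tool --increments '[[[-10, 17, 0], [0, 0, 0], 0], [[-10, 17, 0], [0, 0, 0], 0], [[-10, 17, 0], [0, 0, 0], 0], [[-8, 14, 0], [0, 0, 0], 0], [[0, 0, 0], [0, 0, 0], 0], [[0, 0, 0], [0, 0, 0], 0]]'

```text
clock: 8.98
eef_pos: [0.6206, 0.0793, 0.3013]
tool_rot: [-0.266, 0.964, -0.0, 0.001]
ft_force: [-0.4, -0.1, -1.1]
grip_width: 0.0154
grasp_force: 58.8
```

```bash
cat >> h.py <<'E'
def enh(im,l,t,n,k):
  c=im[t:t+n,l:l+n,::-1].astype(float); g=c[n//4:3*n//4,n//4:3*n//4]; lo,hi=np.percentile(g,[1,99]); return cv2.resize(np.clip((c-lo)/(hi-lo)*255,0,255).astype(np.uint8),(k,k),interpolation=cv2.INTER_CUBIC)
E
python3 - <<'E'
from h import *
st();W=camera("wrist");np.savez("w6.npz",image=W["image"],K=W["K"],view=W["view"])
out=[]
for nm in ["w5","w6"]:
  p=np.load(nm+".npz"); l,t=(proj(p,[.5998,-.0195,.07],1)-20).astype(int); out.append(enh(p["image"],l,t,40,400))
  print(nm,l,t,-p["view"][:3,:3].T@p["view"][:3,3])
  for z in [.042,.0655,.0795,.0935,.13]: print(z,(proj(p,[.5998,-.0195,z],1)-[l,t])*10)
cv2.imwrite("pics/c5.png",np.hstack(out))
E
```

```text
8.9833 [0.6206 0.0793 0.3013] yaw -149.13855821436292 q [ 0.1273  0.4965  0.5572  1.6303 -0.0006 -0.4113] F [-0.3755 -0.1339 -1.0997] T [ 0.0055 -0.0188  0.0008] w 0.015406166760426353 58.76871585845947
w5 262 97 [ 0.6021 -0.0199  0.4402]
0.042 [204.3357 210.0583]
0.0655 [205.1402 209.1556]
0.0795 [205.6694 208.5619]
0.0935 [206.2413 207.9203]
0.13 [207.9751 205.9754]
w6 196 98 [0.5627 0.0453 0.4423]
0.042 [249.1544 205.8036]
0.0655 [212.2157 206.3872]
0.0795 [188.0239 206.8103]
0.0935 [161.9724 207.3022]
0.13 [ 83.6196 209.0089]
```

View pics/c5.png

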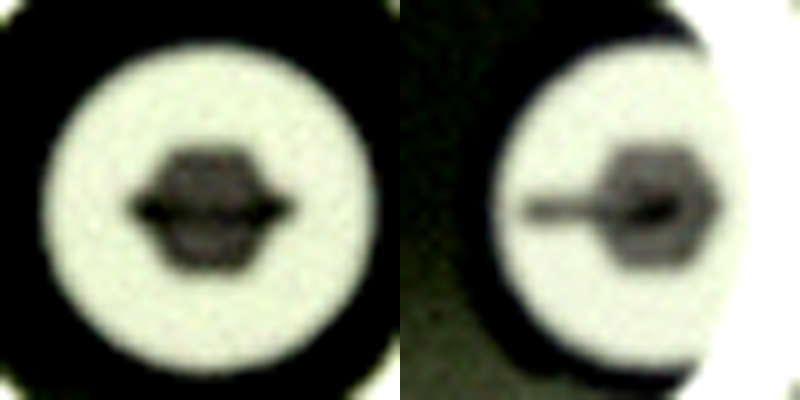

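In both views the hex nut sits at (208,207) and (657,207). The ring is exactly edge-on in the left view, from 128 to 296, and leans left to 520 in the right one. That puts the ring centre at z ≈ 0.0726, its top at ≈ 0.082, and its xy at about (0.5995, −0.019). Next I'll check the pose reading noise.

Run:
```python
from h import *
P=[];V=[];J=[]
for i in range(8):
  p=camera("side"); o=get_obs(); P.append(o["eef_pos"]);J.append(o["joint_pos"])
print(np.array(P));print(np.array(J).std(0)); 
q=o["tool_rot"]; print(q, np.array(P).mean(0))
# expected TCP for pre-thread: hook x dir
u=np.array([np.cos(np.deg2rad(30.8)),np.sin(np.deg2rad(30.8))]);v=np.array([-u[1],u[0]]);print(u,v)
ring=np.array([.5995,-.0191])
for s in [-20,-6]: print(s,ring+u*s/1000)
```

```text
[[0.6213 0.0784 0.3007]
 [0.6214 0.0783 0.3005]
 [0.6215 0.0782 0.3003]
 [0.6215 0.0782 0.3002]
 [0.6215 0.0783 0.3001]
 [0.6215 0.0784 0.3   ]
 [0.6214 0.0785 0.3   ]
 [0.6214 0.0787 0.3   ]]
[0.0002 0.0005 0.0001 0.     0.0002 0.    ]
[-0.2654  0.9641 -0.     -0.0002] [0.6214 0.0784 0.3002]
[0.859 0.512] [-0.512  0.859]
-20 [ 0.5823 -0.0293]
-6 [ 0.5943 -0.0222]
```

Emit:
drive_tool --increments '[[[-5, -20, 0], [0, 0, 0], 0], [[-6, -20, 0], [0, 0, 0], 0], [[-5, -20, 0], [0, 0, 0], 0], [[-5, -20, 0], [0, 0, 0], 0], [[-5, -15, 0], [0, 0, 0], 0], [[0, -5, 0], [0, 0, 0], 0], [[0, 0, 0], [0, 0, 0], 0], [[0, 0, 0], [0, 0, 0], 0]]'

```text
clock: 10.1
eef_pos: [0.5955, -0.0207, 0.3003]
tool_rot: [-0.266, 0.964, 0.0, 0.0]
ft_force: [0.1, -0.1, -1.7]
grip_width: 0.0153
grasp_force: 58.8
```

Emit:
drive_tool --increments '[[[0, 0, -15], [0, 0, 0], 0], [[0, 0, -15], [0, 0, 0], 0], [[0, 0, -10], [0, 0, 0], 0], [[0, 0, 0], [0, 0, 0], 0], [[0, 0, 0], [0, 0, 0], 0], [[0, 0, 0], [0, 0, 0], 0], [[0, 0, 0], [0, 0, 0], 0]]'

```text
clock: 10.68
eef_pos: [0.5959, -0.0204, 0.2614]
tool_rot: [-0.266, 0.964, -0.0, 0.001]
ft_force: [-0.2, 0.1, -0.9]
grip_width: 0.0152
grasp_force: 58.8
```

Run:
```python
from h import *
for i in range(3): S=camera("side")
o,M=st()
gp=o["eef_pos"]
org=np.array([gp[0],gp[1],gp[2]-.108])
print("pred shank at z+.06",proj(S,org+[0,0,.06]),"toe",proj(S,org+[.0103,.0061,.0]),"org",proj(S,org))
im=S["image"].astype(int)
for q in ["hook","filter_housing"]:
  for s in silhouettes(q,S)[:2]:
    print(q,s["conf"],s["bbox"])
    r=s["region"]
    if q=="hook":
      for row in range(int(s["bbox"][1]),int(s["bbox"][3])+1,2):
        c=np.where(r[row])[0]
        if len(c): print(row,c.min(),c.max())
u0=proj(S,org+[0,0,.06]).astype(int)
for z in [.03,.05,.07]:
  c,r=proj(S,org+[0,0,z]).round().astype(int); print(z,c,r,im[r,c-8:c+9].sum(1)//3)
```

```text
10.8333 [ 0.5957 -0.0207  0.2611] yaw -149.1637104768324 q [-0.0348  0.4277  0.3471  1.4886  0.     -0.573 ] F [-0.4915 -0.0897 -0.7289] T [ 0.0217 -0.0014  0.0193] w 0.01500353710705007 58.76986920833588
pred shank at z+.06 [285.7514 194.059 ] toe [289.9409 214.2786] org [285.8662 215.8802]
hook 0.57 [277.4, 157.6, 297.6, 217.1]
157 282 283
159 281 283
161 280 283
163 280 283
165 280 284
167 280 284
169 281 284
171 281 284
173 281 284
175 280 284
177 277 285
179 275 296
181 275 297
183 276 296
185 278 293
187 282 289
189 285 287
191 285 287
193 285 286
195 285 286
197 286 286
199 285 286
201 285 286
203 285 286
205 286 286
213 287 288
filter_housing 0.88 [268.3, 218.8, 312.5, 281.1]
0.03 286 205 [ 93  91  81  77  88  98  94 143 192 159 115 116 119 115 106 101 108]
0.05 286 198 [ 99 105 108 101  90  89  89 145 171 116 111 110  95  74  52  73 105]
0.07 286 190 [ 95  96  91  90  91 100 105 108 112 140 153 116 114 108 103  85 105]
```

The hook's shank is where predicted, within a pixel. I'm lowering into the bore to 10 mm above the expected ring top, then I'll feel for it.

Emit:
drive_tool --increments '[[[0.4, -0.6, -10], [0, 0, 0], 0], [[0, 0, -12], [0, 0, 0], 0], [[0, 0, -12], [0, 0, 0], 0], [[0, 0, -12], [0, 0, 0], 0], [[0, 0, -10], [0, 0, 0], 0], [[0, 0, -5], [0, 0, 0], 0], [[0, 0, 0], [0, 0, 0], 0], [[0, 0, 0], [0, 0, 0], 0]]'

```text
clock: 11.6
eef_pos: [0.5955, -0.0215, 0.1991]
tool_rot: [-0.266, 0.964, 0.0, -0.0]
ft_force: [0.1, 0.0, -0.8]
grip_width: 0.0157
grasp_force: 58.8
```

Emit:
drive_tool --increments '[[[0, 0, -2], [0, 0, 0], 0], [[0, 0, -2], [0, 0, 0], 0], [[0, 0, -1], [0, 0, 0], 0], [[0, 0, -1], [0, 0, 0], 0], [[0, 0, 0], [0, 0, 0], 0], [[0, 0, 0], [0, 0, 0], 0]]'

```text
clock: 12.1
eef_pos: [0.5959, -0.0214, 0.1942]
tool_rot: [-0.266, 0.964, -0.0, 0.001]
ft_force: [-0.4, -0.1, 4.2]
grip_width: 0.0156
grasp_force: 59.5
```

Emit:
drive_tool --increments '[[[0, 0, -1], [0, 0, 0], 0], [[0, 0, 0], [0, 0, 0], 0], [[0, 0, 0], [0, 0, 0], 0]]'

```text
clock: 12.35
eef_pos: [0.5961, -0.0215, 0.194]
tool_rot: [-0.266, 0.964, -0.0, 0.001]
ft_force: [-0.9, 0.2, 7.0]
grip_width: 0.0152
grasp_force: 60.2
```

Emit:
drive_tool --increments '[[[0, 0, -1], [0, 0, 0], 0], [[0, 0, 0], [0, 0, 0], 0], [[0, 0, 0], [0, 0, 0], 0]]'

```text
clock: 12.6
eef_pos: [0.5962, -0.0215, 0.1938]
tool_rot: [-0.266, 0.964, -0.001, 0.002]
ft_force: [-3.1, 0.5, 11.1]
grip_width: 0.0155
grasp_force: 60.6
```

The ring top is felt at TCP z ≈ 0.1945 (11 N at most). I'll back off, step back along −u, go down to mid-hole height (TCP 0.180), then advance.

Emit:
drive_tool --increments '[[[0, 0, 8], [0, 0, 0], 0], [[-4, -2.4, 0], [0, 0, 0], 0], [[-4, -2.4, 0], [0, 0, 0], 0], [[-4, -2.4, 0], [0, 0, 0], 0], [[0, 0, -6], [0, 0, 0], 0], [[0, 0, -3], [0, 0, 0], 0], [[0, 0, 0], [0, 0, 0], 0], [[0, 0, 0], [0, 0, 0], 0]]'

```text
clock: 13.27
eef_pos: [0.5832, -0.0286, 0.1894]
tool_rot: [-0.266, 0.964, 0.0, -0.001]
ft_force: [-0.1, -1.1, -0.8]
grip_width: 0.0153
grasp_force: 58.8
```

Emit:
drive_tool --increments '[[[0, 0, -4], [0, 0, 0], 0], [[0, 0, -4], [0, 0, 0], 0], [[0, 0, -3], [0, 0, 0], 0], [[0, 0, 0], [0, 0, 0], 0], [[0, 0, 0], [0, 0, 0], 0], [[0, 0, 0], [0, 0, 0], 0]]'

```text
clock: 13.77
eef_pos: [0.5837, -0.0287, 0.1793]
tool_rot: [-0.266, 0.964, -0.0, 0.0]
ft_force: [0.0, -0.3, -1.2]
grip_width: 0.0153
grasp_force: 58.8
```

Emit:
drive_tool --increments '[[[1.7, 1, 0], [0, 0, 0], 0], [[1.7, 1, 0], [0, 0, 0], 0], [[0.9, 0.5, 0], [0, 0, 0], 0], [[0, 0, 0], [0, 0, 0], 0], [[0, 0, 0], [0, 0, 0], 0]]'

```text
clock: 14.18
eef_pos: [0.588, -0.0261, 0.1793]
tool_rot: [-0.266, 0.964, -0.0, 0.0]
ft_force: [0.3, -0.6, -0.4]
grip_width: 0.0153
grasp_force: 58.8
```

Emit:
drive_tool --increments '[[[0.9, 0.5, 0], [0, 0, 0], 0], [[0.9, 0.5, 0], [0, 0, 0], 0], [[0, 0, 0], [0, 0, 0], 0], [[0, 0, 0], [0, 0, 0], 0]]'

```text
clock: 14.52
eef_pos: [0.5897, -0.0251, 0.1793]
tool_rot: [-0.266, 0.964, 0.0, 0.0]
ft_force: [-0.4, 0.5, -1.6]
grip_width: 0.0154
grasp_force: 58.8
```

Emit:
drive_tool --increments '[[[0.9, 0.5, 0], [0, 0, 0], 0], [[0.9, 0.5, 0], [0, 0, 0], 0], [[0, 0, 0], [0, 0, 0], 0], [[0, 0, 0], [0, 0, 0], 0]]'

```text
clock: 14.85
eef_pos: [0.5916, -0.0241, 0.1793]
tool_rot: [-0.266, 0.964, -0.0, -0.0]
ft_force: [-0.4, 0.0, -1.1]
grip_width: 0.0154
grasp_force: 58.8
```

Emit:
drive_tool --increments '[[[0.9, 0.5, 0], [0, 0, 0], 0], [[0.9, 0.5, 0], [0, 0, 0], 0], [[0, 0, 0], [0, 0, 0], 0], [[0, 0, 0], [0, 0, 0], 0]]'

```text
clock: 15.18
eef_pos: [0.5934, -0.0231, 0.1793]
tool_rot: [-0.266, 0.964, -0.0, 0.0]
ft_force: [0.0, -0.8, -1.0]
grip_width: 0.0152
grasp_force: 58.8
```

Emit:
drive_tool --increments '[[[0.9, 0.5, 0], [0, 0, 0], 0], [[0.9, 0.5, 0], [0, 0, 0], 0], [[0, 0, 0], [0, 0, 0], 0], [[0, 0, 0], [0, 0, 0], 0]]'

```text
clock: 15.52
eef_pos: [0.5952, -0.0221, 0.1793]
tool_rot: [-0.266, 0.964, -0.0, 0.0]
ft_force: [-0.7, 0.7, -1.6]
grip_width: 0.0152
grasp_force: 58.8
```

Emit:
drive_tool --increments '[[[0, 0, 2], [0, 0, 0], 0], [[0, 0, 2], [0, 0, 0], 0], [[0, 0, 2], [0, 0, 0], 0], [[0, 0, 0], [0, 0, 0], 0], [[0, 0, 0], [0, 0, 0], 0]]'

```text
clock: 15.93
eef_pos: [0.5953, -0.0222, 0.1857]
tool_rot: [-0.266, 0.964, -0.0, 0.0]
ft_force: [-0.3, 0.4, -1.4]
grip_width: 0.0153
grasp_force: 58.8
```

Emit:
drive_tool --increments '[[[0, 0, 1], [0, 0, 0], 0], [[0, 0, 1], [0, 0, 0], 0], [[0, 0, 0], [0, 0, 0], 0], [[0, 0, 0], [0, 0, 0], 0]]'

```text
clock: 16.27
eef_pos: [0.5949, -0.0222, 0.1869]
tool_rot: [-0.266, 0.964, 0.0, -0.0]
ft_force: [-0.1, -0.2, -3.4]
grip_width: 0.0155
grasp_force: 58.8
```

Contact came at TCP z ≈ 0.1865, exactly where the bend should meet the ring's underside, so the hook is threaded. I'm drawing slowly.

Emit:
drive_tool --increments '[[[0, 0, 1], [0, 0, 0], 0], [[0, 0, 1], [0, 0, 0], 0], [[0, 0, 2], [0, 0, 0], 0], [[0, 0, 2], [0, 0, 0], 0], [[0, 0, 2], [0, 0, 0], 0], [[0, 0, 2], [0, 0, 0], 0]]'

```text
clock: 16.77
eef_pos: [0.5948, -0.0222, 0.1971]
tool_rot: [-0.266, 0.964, 0.0, -0.001]
ft_force: [-0.6, 0.1, -7.7]
grip_width: 0.0153
grasp_force: 58.5
```

Emit:
drive_tool --increments '[[[0, 0, 3], [0, 0, 0], 0], [[0, 0, 3], [0, 0, 0], 0], [[0, 0, 3], [0, 0, 0], 0], [[0, 0, 3], [0, 0, 0], 0], [[0, 0, 2], [0, 0, 0], 0], [[0, 0, 2], [0, 0, 0], 0], [[0, 0, 2], [0, 0, 0], 0], [[0, 0, 2], [0, 0, 0], 0]]'

```text
clock: 17.43
eef_pos: [0.596, -0.0222, 0.219]
tool_rot: [-0.266, 0.964, -0.0, 0.002]
ft_force: [-0.1, 0.1, -2.7]
grip_width: 0.0152
grasp_force: 59.2
```

Emit:
drive_tool --increments '[[[0, 0, 3], [0, 0, 0], 0], [[0, 0, 4], [0, 0, 0], 0], [[0, 0, 5], [0, 0, 0], 0], [[0, 0, 6], [0, 0, 0], 0], [[0, 0, 6], [0, 0, 0], 0], [[0, 0, 6], [0, 0, 0], 0], [[0, 0, 6], [0, 0, 0], 0], [[0, 0, 6], [0, 0, 0], 0]]'

```text
clock: 18.1
eef_pos: [0.5952, -0.0222, 0.2601]
tool_rot: [-0.266, 0.964, -0.0, 0.0]
ft_force: [-0.1, 0.2, -2.1]
grip_width: 0.0153
grasp_force: 59.2
```

The load is now about 1.3 N more than the bare hook, so the cartridge hangs on it. I'm raising it clear of the rim.

Emit:
drive_tool --increments '[[[0, 0, 8], [0, 0, 0], 0], [[0, 0, 10], [0, 0, 0], 0], [[0, 0, 11], [0, 0, 0], 0], [[0, 0, 11], [0, 0, 0], 0], [[0, 0, 11], [0, 0, 0], 0], [[0, 0, 11], [0, 0, 0], 0], [[0, 0, 10], [0, 0, 0], 0], [[0, 0, 5], [0, 0, 0], 0]]'

```text
clock: 18.77
eef_pos: [0.5955, -0.0222, 0.3383]
tool_rot: [-0.266, 0.964, -0.0, 0.001]
ft_force: [0.1, -0.5, -2.2]
grip_width: 0.0151
grasp_force: 59.2
```

Run:
```python
from h import *
T=camera("top")
for i in range(3):S=camera("side")
o,M=st()
bot=o["eef_pos"]+[.005,.003,-.1865+.006]; print("cart bottom pred",bot,"side px",proj(S,bot),proj(S,bot+[0,0,.036]))
for q in ["cartridge","drip_tray"]:
  for p,n in [(S,"S"),(T,"T")]:
    for s in silhouettes(q,p)[:4]: print(n,q,round(s["conf"],2),s["bbox"])
# tray corners via minAreaRect top
s=[s for s in silhouettes("drip_tray",T) if s["bbox"][0]<250]
if s:
  c=cv2.findContours(s[0]["region"].astype(np.uint8),0,2)[0]; r=cv2.minAreaRect(max(c,key=len)); print(r)
  for b in cv2.boxPoints(r): print(at_z(T,*b,.018))
  print("c",at_z(T,*r[0],.018))
s=[s for s in silhouettes("drip_tray",S) if s["bbox"][3]<240 and s["bbox"][0]<240]
if s:
  c=max(cv2.findContours(s[0]["region"].astype(np.uint8),0,2)[0],key=len); ap=cv2.approxPolyDP(c,4,True)[:,0]
  print("side",[at_z(S,*b,.018)[:2] for b in ap])
save(S,"s7.png",(205,100,345,240),4)
```

```text
18.9667 [ 0.595  -0.0222  0.336 ] yaw -149.17544365786983 q [-0.0372  0.4346  0.5493  1.6859 -0.     -0.5752] F [-0.2604 -0.3888 -3.075 ] T [-0.0184  0.0225  0.022 ] w 0.015504326733357526 59.24554109573364
cart bottom pred [ 0.6    -0.0192  0.1555] side px [287.6443 214.5962] [287.6141 201.6643]
S cartridge 0.85 [277.3, 186.5, 299.8, 219.6]
S cartridge 0.69 [272.6, 119.6, 300.0, 161.9]
S cartridge 0.55 [271.0, 282.4, 292.5, 303.8]
S cartridge 0.54 [331.8, 248.5, 358.3, 288.6]
T cartridge 0.73 [250.1, 208.7, 270.6, 226.8]
T cartridge 0.47 [305.5, 192.9, 315.3, 208.4]
S drip_tray 0.76 [223.9, 193.1, 279.8, 226.8]
S drip_tray 0.19 [268.1, 220.2, 313.5, 283.6]
side [array([0.5916, 0.2312]), array([0.5682, 0.3268]), array([0.4252, 0.2887]), array([0.4515, 0.1608]), array([0.5852, 0.1809])]
```

View pics/s7.png

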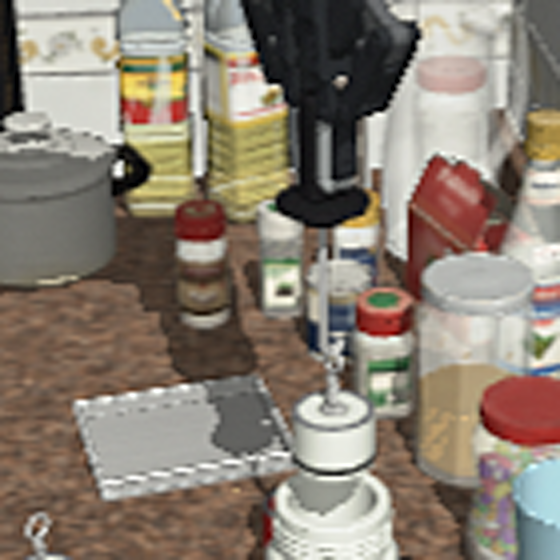

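The picture shows the cartridge at (332,435) hanging upright on the hook, just above the rim and clear of it. I'm carrying it to the tray centre at about (0.5045, 0.2545), with gentle ramps.

Emit:
drive_tool --increments '[[[-1, 3, 0], [0, 0, 0], 0], [[-2, 6, 0], [0, 0, 0], 0], [[-3, 9, 0], [0, 0, 0], 0], [[-4, 12, 0], [0, 0, 0], 0], [[-5, 15, 0], [0, 0, 0], 0], [[-5, 15, 0], [0, 0, 0], 0], [[-5, 15, 0], [0, 0, 0], 0], [[-5, 15, 0], [0, 0, 0], 0]]'

```text
clock: 19.93
eef_pos: [0.5642, 0.0698, 0.3365]
tool_rot: [-0.266, 0.964, 0.0, 0.0]
ft_force: [0.4, 0.5, -1.6]
grip_width: 0.0157
grasp_force: 59.2
```

Emit:
drive_tool --increments '[[[-5, 15, 0], [0, 0, 0], 0], [[-5, 15, 0], [0, 0, 0], 0], [[-5, 15, 0], [0, 0, 0], 0], [[-5, 15, 0], [0, 0, 0], 0], [[-5, 15, 0], [0, 0, 0], 0], [[-5, 15, 0], [0, 0, 0], 0], [[-5, 15, 0], [0, 0, 0], 0], [[-5, 15, 0], [0, 0, 0], 0]]'

```text
clock: 20.6
eef_pos: [0.5239, 0.1897, 0.3366]
tool_rot: [-0.266, 0.964, 0.0, 0.0]
ft_force: [0.1, -1.0, -1.8]
grip_width: 0.0153
grasp_force: 59.2
```

Emit:
drive_tool --increments '[[[-5, 15, 0], [0, 0, 0], 0], [[-5, 14, 0], [0, 0, 0], 0], [[-5, 12, 0], [0, 0, 0], 0], [[-4, 9, 0], [0, 0, 0], 0], [[-3, 6, 0], [0, 0, 0], 0], [[-2, 4, 0], [0, 0, 0], 0], [[-1, 3, 0], [0, 0, 0], 0], [[-0.5, 0.7, 0], [0, 0, 0], 0]]'

```text
clock: 21.27
eef_pos: [0.4995, 0.2517, 0.3363]
tool_rot: [-0.266, 0.964, -0.0, 0.0]
ft_force: [0.0, 0.9, -2.7]
grip_width: 0.0156
grasp_force: 59.2
```

Emit:
drive_tool --increments '[[[0, 0, -5], [0, 0, 0], 0], [[0, 0, -8], [0, 0, 0], 0], [[0, 0, -12], [0, 0, 0], 0], [[0, 0, -12], [0, 0, 0], 0], [[0, 0, -12], [0, 0, 0], 0], [[0, 0, -12], [0, 0, 0], 0], [[0, 0, -12], [0, 0, 0], 0], [[0, 0, -12], [0, 0, 0], 0]]'

```text
clock: 21.93
eef_pos: [0.4995, 0.2507, 0.2497]
tool_rot: [-0.265, 0.964, -0.0, -0.001]
ft_force: [0.7, 0.2, -2.0]
grip_width: 0.0149
grasp_force: 59.2
```

Run:
```python
from h import *
T=camera("top")
for i in range(4):S=camera("side")
o,M=st()
bot=o["eef_pos"]+[.005,.003,-.1865+.006]; print("cart bottom pred",bot,"side",proj(S,bot),proj(S,bot+[0,0,.036]),proj(S,bot+[-.0245,0,.018]),proj(S,bot+[.0245,0,.018]))
for q in ["cartridge","drip_tray","hook"]:
    for s in silhouettes(q,S)[:4]: print(q,round(s["conf"],2),s["bbox"])
save(S,"s8.png")
```

```text
22.1833 [0.4998 0.2512 0.2516] yaw -149.2101664780148 q [ 0.4658  0.3533  0.2124  1.4296 -0.0001 -0.0716] F [-0.3476  0.2032 -1.2225] T [-0.0382  0.0146 -0.0092] w 0.015229762530248015 59.181697368621826
cart bottom pred [0.5048 0.2542 0.0711] side [249.0155 190.7281] [248.3579 180.3361] [240.6223 185.9453] [256.7433 185.2042]
cartridge 0.67 [240.8, 172.7, 257.7, 193.3]
cartridge 0.58 [272.4, 280.0, 291.8, 305.2]
drip_tray 0.57 [224.8, 193.0, 279.7, 227.9]
drip_tray 0.2 [334.0, 246.5, 355.4, 263.6]
hook 0.69 [239.1, 123.7, 254.0, 150.4]
hook 0.16 [281.4, 166.0, 294.9, 192.5]
```

Emit:
drive_tool --increments '[[[0, 0, -8], [0, 0, 0], 0], [[0, 0, -12], [0, 0, 0], 0], [[0, 0, -12], [0, 0, 0], 0], [[0, 0, -12], [0, 0, 0], 0], [[0, 0, -8], [0, 0, 0], 0], [[0, 0, -4], [0, 0, 0], 0], [[0, 0, -2], [0, 0, 0], 0], [[0, 0, -2], [0, 0, 0], 0]]'

```text
clock: 23.0
eef_pos: [0.4998, 0.2517, 0.1914]
tool_rot: [-0.266, 0.964, 0.0, 0.0]
ft_force: [0.0, 0.0, -0.5]
grip_width: 0.0155
grasp_force: 59.2
```

Emit:
drive_tool --increments '[[[0, 0, -1], [0, 0, 0], 0], [[0, 0, -1], [0, 0, 0], 0], [[0, 0, -1], [0, 0, 0], 0], [[0, 0, -1], [0, 0, 0], 0], [[0, 0, -1], [0, 0, 0], 0], [[0, 0, -1], [0, 0, 0], 0], [[0, 0, 0], [0, 0, 0], 0], [[0, 0, 0], [0, 0, 0], 0]]'

```text
clock: 23.67
eef_pos: [0.4996, 0.2515, 0.1852]
tool_rot: [-0.266, 0.964, -0.0, -0.0]
ft_force: [0.7, 0.1, -3.1]
grip_width: 0.0155
grasp_force: 59.2
```

Emit:
drive_tool --increments '[[[0, 0, -1], [0, 0, 0], 0], [[0, 0, -1], [0, 0, 0], 0], [[0, 0, -1], [0, 0, 0], 0], [[0, 0, -1], [0, 0, 0], 0], [[0, 0, 0], [0, 0, 0], 0], [[0, 0, 0], [0, 0, 0], 0]]'

```text
clock: 24.17
eef_pos: [0.4996, 0.2516, 0.1814]
tool_rot: [-0.266, 0.964, 0.0, 0.0]
ft_force: [0.4, 0.0, -1.5]
grip_width: 0.0152
grasp_force: 59.2
```

Emit:
drive_tool --increments '[[[0, 0, -1], [0, 0, 0], 0], [[0, 0, -1], [0, 0, 0], 0], [[0, 0, -1], [0, 0, 0], 0], [[0, 0, 0], [0, 0, 0], 0], [[0, 0, 0], [0, 0, 0], 0]]'

```text
clock: 24.58
eef_pos: [0.4995, 0.2515, 0.1782]
tool_rot: [-0.266, 0.964, -0.0, -0.0]
ft_force: [-0.8, 0.1, -0.3]
grip_width: 0.0154
grasp_force: 59.2
```

Run:
```python
from h import *
F=[]
for i in range(8):
  S=camera("side"); F.append(get_obs()["ft_force"])
print(np.mean(F,0)); o,M=st()
print("expected standing: side", proj(S,[.5046,.2546,.003]),proj(S,[.5046,.2546,.039]))
for q in ["cartridge"]:
    for s in silhouettes(q,S)[:4]: print(q,round(s["conf"],2),s["bbox"])
```

```text
[-0.0056  0.1355 -0.9602]
24.9833 [0.4996 0.2516 0.1784] yaw -149.1694509532906 q [ 0.4664  0.3845  0.0667  1.2528 -0.     -0.0716] F [ 0.3743  0.3229 -0.698 ] T [-0.0373 -0.0077 -0.0067] w 0.015068426139411834 59.246578216552734
expected standing: side [250.1267 209.4293] [249.5068 199.6503]
cartridge 0.89 [273.2, 280.3, 289.7, 306.8]
cartridge 0.59 [245.0, 195.7, 260.1, 213.9]
```

The mean load is −0.96 N, which is the bare hook, so the cartridge is standing. I'll centre the hook in the hole and back it out along −u.

Emit:
drive_tool --increments '[[[0, 0, -1], [0, 0, 0], 0], [[-0.9, -0.5, 0], [0, 0, 0], 0], [[-0.9, -0.5, 0], [0, 0, 0], 0], [[-0.9, -0.5, 0], [0, 0, 0], 0], [[0, 0, 0], [0, 0, 0], 0], [[0, 0, 0], [0, 0, 0], 0]]'

```text
clock: 25.53
eef_pos: [0.4969, 0.25, 0.1774]
tool_rot: [-0.266, 0.964, -0.0, 0.0]
ft_force: [0.1, -0.4, -1.1]
grip_width: 0.0154
grasp_force: 59.2
```

Emit:
drive_tool --increments '[[[-0.9, -0.5, 0], [0, 0, 0], 0], [[-0.9, -0.5, 0], [0, 0, 0], 0], [[-0.9, -0.5, 0], [0, 0, 0], 0], [[-0.9, -0.5, 0], [0, 0, 0], 0], [[0, 0, 0], [0, 0, 0], 0], [[0, 0, 0], [0, 0, 0], 0]]'

```text
clock: 26.03
eef_pos: [0.4932, 0.248, 0.1773]
tool_rot: [-0.266, 0.964, 0.0, -0.0]
ft_force: [-0.1, 1.3, -0.6]
grip_width: 0.0151
grasp_force: 59.2
```

Emit:
drive_tool --increments '[[[-1.7, -1, 0], [0, 0, 0], 0], [[-1.7, -1, 0], [0, 0, 0], 0], [[-1.7, -1, 0], [0, 0, 0], 0], [[-3, -1.8, 0], [0, 0, 0], 0], [[-3, -1.8, 0], [0, 0, 0], 0], [[0, 0, 0], [0, 0, 0], 0], [[0, 0, 0], [0, 0, 0], 0]]'

```text
clock: 26.62
eef_pos: [0.482, 0.2413, 0.1774]
tool_rot: [-0.266, 0.964, 0.0, 0.0]
ft_force: [0.7, 0.8, -0.6]
grip_width: 0.0156
grasp_force: 59.2
```

Run:
```python
from h import *
for i in range(3):S=camera("side")
o,M=st()
for s in silhouettes("cartridge",S)[:4]: print(round(s["conf"],2),s["bbox"])
```

```text
26.7667 [0.4823 0.2415 0.1774] yaw -149.17222832943705 q [ 0.4642  0.3463  0.0078  1.232  -0.     -0.0738] F [ 0.9152  0.4667 -0.5006] T [ 0.0342  0.0416 -0.0002] w 0.015510853566528093 59.24628674983978
0.96 [271.6, 278.3, 293.5, 305.5]
0.76 [244.9, 191.2, 260.1, 215.4]
```

The cartridge stayed put and the hook is clear. I'm raising it and going back to the stand, turning back −40.5° to the yaw it was picked at.

Emit:
drive_tool --increments '[[[0, 0, 8], [0, 0, 0], 0], [[0, 0, 15], [0, 0, 0], 0], [[0, 0, 20], [0, 0, 0], 0], [[0, 0, 25], [0, 0, 0], 0], [[0, 0, 25], [0, 0, 0], 0], [[0, 0, 20], [0, 0, 0], 0], [[0, 0, 10], [0, 0, 0], 0], [[0, -15, 0], [0, 0, 0], 0]]'

```text
clock: 27.48
eef_pos: [0.4836, 0.2288, 0.3041]
tool_rot: [-0.267, 0.964, 0.001, 0.003]
ft_force: [0.7, -0.7, -0.2]
grip_width: 0.0153
grasp_force: 59.4
```

Emit:
drive_tool --increments '[[[-2, -25, 0], [0, 0, -5], 0], [[-2, -30, 0], [0, 0, -5], 0], [[-2, -30, 0], [0, 0, -5], 0], [[-2, -30, 0], [0, 0, -5], 0], [[-2, -30, 0], [0, 0, -5], 0], [[-2, -30, 0], [0, 0, -5], 0], [[-1, -30, 0], [0, 0, -5], 0], [[-1, -30, 0], [0, 0, -5], 0]]'

```text
clock: 28.15
eef_pos: [0.468, -0.0099, 0.3012]
tool_rot: [0.082, 0.997, 0.0, 0.001]
ft_force: [-0.5, 0.7, 0.2]
grip_width: 0.0154
grasp_force: 59.4
```

Emit:
drive_tool --increments '[[[0, -30, 0], [0, 0, -0.5], 0], [[0, -30, 0], [0, 0, 0], 0], [[0, -30, 0], [0, 0, 0], 0], [[0, -30, 0], [0, 0, 0], 0], [[0, -30, 0], [0, 0, 0], 0], [[0, -30, 0], [0, 0, 0], 0], [[0, -30, 0], [0, 0, 0], 0], [[0, -20, 0], [0, 0, 0], 0]]'

```text
clock: 28.82
eef_pos: [0.468, -0.2412, 0.3009]
tool_rot: [0.085, 0.996, -0.001, 0.0]
ft_force: [-0.3, -0.2, -1.7]
grip_width: 0.015
grasp_force: 59.4
```

Emit:
drive_tool --increments '[[[0, -8, 0], [0, 0, 0], 0], [[0, 0, 0], [0, 0, 0], 0], [[0, 0, 0], [0, 0, 0], 0], [[0, 0, 0], [0, 0, 0], 0]]'

```text
clock: 29.15
eef_pos: [0.4683, -0.2455, 0.3006]
tool_rot: [0.084, 0.996, 0.0, 0.0]
ft_force: [1.1, 0.4, -1.1]
grip_width: 0.0154
grasp_force: 59.4
```

Run:
```python
from h import *
for i in range(3):S=camera("side")
o,M=st()
for s in silhouettes("cartridge",S)[:4]: print(round(s["conf"],2),s["bbox"])
g=o["eef_pos"]; im=S["image"].astype(int)
for z in [.01,.02,.04,.06]:
  c,r=proj(S,g+[0,0,-.108+z]).round(1); ri=int(round(r));ci=int(round(c)); print(z,c,r,im[ri,ci-6:ci+7].sum(1)//3)
```

```text
29.3 [ 0.4684 -0.2453  0.3006] yaw 170.43222979276655 q [-0.4826  0.282   0.2386  1.5272  0.0002 -0.3156] F [-0.0352  0.2411 -0.1397] T [-0.0083  0.0473 -0.0388] w 0.015097060770092825 59.36657667160034
0.75 [243.9, 192.2, 259.9, 213.5]
0.74 [273.6, 280.7, 292.5, 304.9]
0.01 226.5 263.8 [129 130 120 117 125 152 181 145 107 106  58  72  96]
0.02 226.0 259.5 [ 40  39  40  36 118 185 165  91  49  57  56  85 111]
0.04 225.0 250.8 [146 145 139 127 144 180 162  87  84 118 116 104  90]
0.06 224.0 241.9 [109 125 133 117 132 183 163  90  55  57  70  87  83]
```

Emit:
drive_tool --increments '[[[0.2, -2.7, -10], [0, 0, 0], 0], [[0, 0, -20], [0, 0, 0], 0], [[0, 0, -25], [0, 0, 0], 0], [[0, 0, -25], [0, 0, 0], 0], [[0, 0, -25], [0, 0, 0], 0], [[0, 0, -25], [0, 0, 0], 0], [[0, 0, -15], [0, 0, 0], 0], [[0, 0, -10], [0, 0, 0], 0]]'

```text
clock: 30.02
eef_pos: [0.4668, -0.2482, 0.1423]
tool_rot: [0.084, 0.996, 0.001, -0.002]
ft_force: [-0.4, -0.1, -1.2]
grip_width: 0.0158
grasp_force: 59.4
```

Emit:
drive_tool --increments '[[[0, 0, -3], [0, 0, 0], 0], [[0, 0, -3], [0, 0, 0], 0], [[0, 0, -3], [0, 0, 0], 0], [[0, 0, -2], [0, 0, 0], 0], [[0, 0, -2], [0, 0, 0], 0], [[0, 0, 0], [0, 0, 0], 0], [[0, 0, 0], [0, 0, 0], 0]]'

```text
clock: 30.6
eef_pos: [0.4686, -0.2494, 0.1327]
tool_rot: [0.084, 0.996, -0.0, 0.0]
ft_force: [0.2, 1.2, 0.3]
grip_width: 0.0155
grasp_force: 59.4
```

Emit:
drive_tool --increments '[[[0, 0, -1], [0, 0, 0], 0], [[0, 0, -1], [0, 0, 0], 0], [[0, 0, 0], [0, 0, 0], 0], [[0, 0, 0], [0, 0, 0], 0]]'

```text
clock: 30.93
eef_pos: [0.4684, -0.2492, 0.1303]
tool_rot: [0.084, 0.996, 0.0, -0.0]
ft_force: [-0.3, 0.0, -0.7]
grip_width: 0.0153
grasp_force: 59.4
```

Emit:
drive_tool --increments '[[[0, 0, -1], [0, 0, 0], 0], [[0, 0, -0.5], [0, 0, 0], 0], [[0, 0, 0], [0, 0, 0], 0], [[0, 0, 0], [0, 0, 0], 0]]'

```text
clock: 31.27
eef_pos: [0.4685, -0.2493, 0.1291]
tool_rot: [0.084, 0.996, -0.0, 0.0]
ft_force: [-0.4, 1.0, 1.9]
grip_width: 0.0152
grasp_force: 59.8
```

Emit:
drive_tool --increments '[[[0, 0, -0.7], [0, 0, 0], 0], [[0, 0, 0], [0, 0, 0], 0], [[0, 0, 0], [0, 0, 0], 0]]'

```text
clock: 31.52
eef_pos: [0.4685, -0.2493, 0.1291]
tool_rot: [0.084, 0.996, -0.0, 0.0]
ft_force: [-2.4, 1.0, 6.4]
grip_width: 0.0155
grasp_force: 60.5
```

The guard is seated on the rim: z stops at 0.1291 and the force rises to 6 N. Releasing and going up.

Emit:
drive_tool --increments '[[[0, 0, 0.5], [0, 0, 0], 0.3], [[0, 0, 0], [0, 0, 0], 0.6], [[0, 0, 0], [0, 0, 0], 1], [[0, 0, 0], [0, 0, 0], 1], [[0, 0, 0], [0, 0, 0], 1], [[0, 0, 0], [0, 0, 0], 1], [[0, 0, 5], [0, 0, 0], 1], [[0, 0, 10], [0, 0, 0], 1]]'

```text
clock: 32.18
eef_pos: [0.4675, -0.2488, 0.1428]
tool_rot: [0.084, 0.996, 0.001, -0.001]
ft_force: [-0.4, -0.2, -0.0]
grip_width: 0.085
grasp_force: 0.0
```

Emit:
drive_tool --increments '[[[0, 0, 20], [0, 0, 0], 1], [[0, 0, 25], [0, 0, 0], 1], [[0, 0, 25], [0, 0, 0], 1], [[0, 0, 25], [0, 0, 0], 1], [[0, 0, 20], [0, 0, 0], 1], [[-15, -15, 10], [0, 0, 0], 1], [[-15, -15, 0], [0, 0, 0], 1], [[-10, -10, 0], [0, 0, 0], 1]]'

```text
clock: 32.85
eef_pos: [0.4282, -0.2904, 0.2711]
tool_rot: [0.084, 0.996, -0.001, 0.002]
ft_force: [0.4, 0.0, -0.8]
grip_width: 0.0858
grasp_force: 0.0
```

Emit:
drive_tool --increments '[[[-20, -20, 0], [0, 0, 0], 1], [[-20, -20, 0], [0, 0, 0], 1], [[-20, -20, 0], [0, 0, 0], 1], [[-10, -10, 0], [0, 0, 0], 1], [[0, 0, 0], [0, 0, 0], 1], [[0, 0, 0], [0, 0, 0], 1]]'

```text
clock: 33.35
eef_pos: [0.3581, -0.3597, 0.2696]
tool_rot: [0.085, 0.996, -0.0, 0.001]
ft_force: [0.4, -0.0, 0.4]
grip_width: 0.0854
grasp_force: 0.0
```

Run:
```python
from h import *
T=camera("top");S=camera("side");st()
for q in ["cartridge","hook","hook_stand","fresh_cartridge"]:
  for n,p in [("T",T),("S",S)]:
    for s in silhouettes(q,p)[:3]:
      b=s["bbox"]; print(n,q,round(s["conf"],2),b)
print("cart expected top view", proj(T,[.5046,.2546,.003]),proj(T,[.5046,.2546,.039]),"side",proj(S,[.5046,.2546,.02]))
save(S,"s9.png",k=1.4)
```

```text
33.45 [ 0.3589 -0.3589  0.2692] yaw 170.3580579201907 q [-0.7856  0.2424  0.1055  1.4331  0.0005 -0.6173] F [ 0.55    0.2505 -0.1691] T [ 0.0069 -0.0023  0.0616] w 0.08543158176336162 0.0
T cartridge 0.76 [185.4, 236.2, 208.3, 260.1]
T cartridge 0.7 [249.2, 210.2, 271.4, 226.9]
T cartridge 0.24 [167.7, 164.2, 194.8, 195.6]
S cartridge 0.88 [271.3, 280.4, 291.2, 305.8]
S cartridge 0.56 [245.5, 193.0, 259.2, 213.5]
T hook 0.71 [411.4, 250.4, 435.6, 275.1]
S hook 0.69 [216.0, 275.6, 242.7, 310.6]
T hook_stand 0.72 [391.9, 253.5, 412.3, 280.1]
T hook_stand 0.42 [293.1, 179.1, 329.7, 232.4]
S hook_stand 0.72 [218.0, 302.8, 250.9, 357.8]
S hook_stand 0.63 [269.3, 217.2, 318.1, 278.2]
S hook_stand 0.33 [208.8, 234.2, 225.8, 260.5]
T fresh_cartridge 0.79 [275.9, 280.0, 293.5, 300.0]
S fresh_cartridge 0.73 [209.7, 230.6, 224.5, 258.7]
cart expected top view [200.5025 249.9539] [197.3237 248.8843] side [249.8364 204.8499]
```

The networks find the cartridge standing in the tray, the hook boxes as at the start, and the fresh cartridge in place. Handing in.

```bash
python3 -c "
from workcell import job_done
print(job_done())"
```

```text
the job is handed in; nothing more can be done
None
```

The spent cartridge is out of the filter and standing in the drip tray, the hook is back in its stand, and the job was handed in at about 33.5 s; the final check was by the networks and pixel positions only, and no verdict was returned.

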